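# Fold back the bifold dust cover and wind the work lift flush

## Task

Push the pull tab of the wooden lift box's two-leaf dust cover towards the far end of the box until the two leaves stand upright, folded flat against each other. Then turn the crank beside it clockwise (seen from above) to wind the work platform up until its top is flush with the rim of the box, and leave it there. Do not disturb the glue bottle, the pot or the toy blank standing around the box.

Things in the scene. Friction and masses are not known exactly. Their poses are not given: they have to be found in the camera images.
- lift_box: Fixed wooden box, 330 mm (x -180 to +150) by 325 mm (y -225 to +100), its top deck (the rim) 90 mm above the bench. Origin on the bench under the cover's centre line; x points to the box's far end, z up. The deck has a 130 mm square opening centred at x -60, y 0. Two rails, 10 mm wide and 20 mm tall above the deck, run along x at y -85 and +85 mm and guide the cover.
- rim (a point): Point on the top face of the deck (z 90 mm above the bench) at the near edge of the opening, box x -145, y 0 mm. Axes as the box.
- leaf_a (a joint): Angle q (rad) of the cover's far leaf: 0 = cover lying flat, pi/2 = both leaves upright, flat together. The leaves always form a symmetrical tent, raised by sliding the near end (carriage with pull tab) to box +x; it stays where left by friction. Pushing takes 2 to 6 N. The near leaf's lower hinge lies at box x = 125 - 200 cos q - 8 sin q (mm). Starts partly folded.
- pull_tab (a point): Centre of the upright wooden tab on the carriage: 14 mm thick (x), 70 wide (y), 42 tall, standing on the carriage plate 21 mm below this point. It lies 55 mm to the near side (box -x) of the near leaf's lower hinge, at height 127 mm, and moves only along box x; fully folded it is at box x +62 mm, with 42 mm free between tab and leaf. Axes as the box.
- middle_hinge (a point): Middle of the hinge between the two leaves, the ridge of the tent; about 0.2 m above the bench when folded.
- crank (a joint): Crank angle (rad), grows when turned clockwise seen from above, which raises the platform 24 mm a full turn. 0 = platform top 40 mm below the rim; flush at 10.47; end stop at 14.4 (15 mm above the rim). Self-locking: stays where left. Turning takes 2 to 3 N at the grip.
- crank_axis (a point): On the vertical axis of the crank shaft, at deck height (90 mm), box x -60, y -160 mm. Axes as the box.
- knob_mid (a point): Centre of the crank's upright black grip: round, 22 mm across, 48 mm tall (26 below this point, 22 above), spinning freely about its own vertical axis on the crank arm right under it. It circles the crank shaft at 45 mm radius, always 142 mm above the bench. This point's axes spin with the grip and mean nothing.
- platform_top (a point): Point on the top face of the square plywood work platform, 126 mm wide, near its front edge (box x -110, y 0). Flush when at the height of rim. A wooden toy car, 28 mm tall, is fixed in the platform's middle. Axes as the box.
- glue_bottle: Bystander: yellow bottle, 60 mm diameter, 150 mm tall, upright on the bench. Origin at the centre of its underside.
- pot: Bystander: open white ceramic pot, 76 mm diameter, 70 mm tall, upright on the bench. Origin at the centre of its underside.
- toy_blank: Bystander: unfinished wooden toy boat, 50 x 90 x 50 mm, lying on the bench. Origin at the centre of its underside.
- far_hinge (a point): Middle of the fixed hinge of the far leaf: box x +125, y 0, z 103 mm. Each of the two plywood leaves is 100 mm long, 146 mm wide, 8 mm thick. The near leaf is hinged to the far leaf and, at its lower edge, to the carriage.

How it is judged:
By the outcome, as a careful person would: the job done as asked, in the order asked, and still so for the second after the job is handed in, with the robot touching nothing.
It also fails if it takes over 58 s, if anything falls off the work surface, if the arm or the gripper's body presses on something with over 40 N, if the wrist force passes 120 N, or if a joint passes its speed limit or range.

## Robot

A 6-joint arm with a two-finger parallel gripper is mounted at the origin on the work surface. World frame = base frame: x ahead of the robot, y to its left, z up, the work surface at z = 0. Lengths are in m, angles in rad, forces in N, time in s.
With the tool pointing down it reaches from about 0.3 to 0.775 m from the base axis. Payload 14.6 kg.
Tool frame: the origin (TCP) lies at the very end of the fingers, on their centre line; the grasp point (between the pads) lies 19 mm behind it (ctrl.hold_point_z is the z of the grasp point in the tool frame, in m); z points along the fingers, y is the direction in which the jaws open and shut (so a half turn about z gives the same grasp; the last joint's range is limited). The gripper opens to 94 mm and grips with 3 to 60 N. Pads are 16 mm wide; open, the fingers measure 119 mm over their backs; the gripper's body (75 mm by 177 mm) begins 78 mm behind the grasp point.
Start: joints at [-1.216, 0.3, 1.521, -0, 1.321, -0.067], TCP at [0.225, -0.502, 0.205] pointing down, gripper open.
Joint ranges: [-3.03, 3.03], [-0.79, 2.21], [0.23, 2.52], [-1.04, 4.18], [0, 3.07], [-2.55, 2.55]. Speed limits (rad/s): [2.22, 2.22, 2.57, 3.14, 3.14, 3.14].

## Interface

Orientations are given as [roll, pitch, yaw] about the fixed x, y, z axes, in that order (R = Rz(yaw) Ry(pitch) Rx(roll)).
In Python, from station import ctrl, cams, hand_in gives the robot as it stands.
- The arm moves only by the tool servo_tool, never from a script. Its argument "rows" is a list of rows, each a list of 7 numbers: the shift along the world's x, y, z in m, then the turn, a rotation vector about the world's x, y, z in rad, then the gripper command: -1 is shut, 1 is fully open, values between are in proportion. A call has exactly 8 rows; each row is the pose to reach, as a shift and turn from the pose measured when the call began; what a row does not reach only later rows make up. A row lasts 1/12 s, in which the tool goes at most 41.7 mm and 7.16 degrees, less where a joint would pass 70% of its speed; a pose out of reach is approached as far as the arm can. A call with a gripper value outside its range is refused whole. The fingers move at their own pace and stop on an object; "newtons" is the grip in N (left out, the last holds). Time passes only in rows, so rows that repeat a pose let the fingers close, or fill a call up. It gives the time, the measured TCP pose, the force and the opening at its end, in the units of the state.
- ctrl.get_obs(): the state, without advancing time (a new reading comes with each control period).
- cams.camera(name): name is "side" or "top" or "wrist"; returns a dict with "image" (420x560x3 uint8, red, green, blue), "depth" (420x560 float32, m along the optical axis (not along the pixel's ray), 0 where there is no reading), "fx", "fy", "cx", "cy" (pixels), "rvec" (rotation vector, rad) and "tvec" (3), from world to camera coordinates, as OpenCV has them; the wrist camera has in their place "hand_eye" (4x4, takes a point from camera to tool coordinates, whose origin is the TCP and whose axes are the flange's). Camera axes: x right, y down, z forward; pixel columns grow to the right and rows downward; lengths in m; the calibration is good to about 2 mm. A picture is of the moment at which its call begins: read the wrist's pose just before it.
- hand_in(): hands the job in, once; it reports no verdict.
Trained networks look in a picture, given as the dict that the camera call returned (one of the last four; its "shot" number tells which), for a name from the list of things; names that differ only in an ending like _2 or _b are one class to them, and where a whole thing is asked for, a point or a joint stands for the part that bears it (a point fixed in the world has none). Each returns a list of dicts, best first, with "p" (0 to 1); they miss things now and then, are a little off and sometimes report something else, mostly with a low value. They report only what shows in the picture. A call takes as long as a camera call.
- cams.spot_in(picture, name): "box" ([left, top, right, bottom] as shares, 0 to 1, of the picture: columns of its width, rows of its height, round what is visible of it).
- cams.place_of(picture, name): "at" ([column, row] as shares, 0 to 1, of the picture: columns of its width, rows of its height: a listed point, or the origin of a listed thing).
The state is a dict: "time_s": time; "qpos": joint angles; "joint_vel": joint speeds; "tau": joint torques, N m; "ee_pos": TCP position; "eef_rot": TCP orientation; "force": force on the tool from outside, world axes, zero at the start; "moment": the same for the moment, N m; "grip_width": finger opening in m.
Only numpy, scipy, OpenCV 4.12 (cv2) and the standard library are available. Lean on these libraries where they do the work, as an engineer would, in place of code of your own. Each camera call takes 0.05 s, during which the arm holds its last target.

## Working session

There is one attempt and no reset: what is moved stays moved. The work goes in short steps, Python scripts to look and compute and a tool call to move; the robot and the scene stay as the last step left them, time stands still between calls to the robot, and variables do not carry over. Pictures are saved under pics/ and viewed, and the job is handed in when it is done.

Besides the shell and the picture viewer there is one more tool, called after "Emit:" by a JSON object that holds its "method" and its "body". servo_tool: Moves the arm, as the interface text tells. Its arguments: {"type":"object","properties":{"rows":{"type":"array"},"newtons":{"type":"number"}},"required":["rows"]}

```bash
mkdir -p pics; ls
cat > h.py <<'E'
import numpy as np, cv2
from station import ctrl, cams, hand_in
from scipy.spatial.transform import Rotation as R
def cam(name):
    o=ctrl.get_obs(); c=cams.camera(name); 
    if name=="wrist":
        T=np.eye(4); T[:3,:3]=R.from_euler('xyz',o['eef_rot']).as_matrix(); T[:3,3]=o['ee_pos']
        c['T']=T@np.array(c['hand_eye'])
    else:
        M=np.eye(4); M[:3,:3]=cv2.Rodrigues(np.array(c['rvec'],float))[0]; M[:3,3]=np.ravel(c['tvec']); c['T']=np.linalg.inv(M)
    return c
def save(c,fn,marks=()):
    im=cv2.cvtColor(c['image'],cv2.COLOR_RGB2BGR).copy()
    for p in marks: cv2.circle(im,(int(p[0]),int(p[1])),4,(0,0,255),1)
    cv2.imwrite('pics/'+fn,im)
def ray(c,u,v):
    d=c['T'][:3,:3]@np.array([(u-c['cx'])/c['fx'],(v-c['cy'])/c['fy'],1]); return c['T'][:3,3],d
def atz(c,u,v,z):
    o,d=ray(c,u,v); return o+d*(z-o[2])/d[2]
def atd(c,u,v):
    o,d=ray(c,u,v); u0,v0=int(u),int(v); p=c['depth'][v0-2:v0+3,u0-2:u0+3]; p=p[p>0]
    return o+d*np.median(p) if len(p) else None
def proj(c,P):
    M=np.linalg.inv(c['T']); q=M[:3,:3]@np.array(P)+M[:3,3]; return q[0]/q[2]*c['fx']+c['cx'],q[1]/q[2]*c['fy']+c['cy']
E
python3 - <<'E'
from h import *
print(ctrl.get_obs())
hs={'pull_tab':.127,'middle_hinge':None,'crank_axis':.09,'knob_mid':.142,'rim':.09,'platform_top':None,'far_hinge':.103,'glue_bottle':0,'pot':0,'toy_blank':0,'lift_box':0}
for n in('top','side'):
    c=cam(n); ms=[]
    for k,z in hs.items():
        for r in cams.place_of(c,k)[:2]:
            u,v=r['at'][0]*560,r['at'][1]*420; ms.append((u,v))
            print(n,k,round(r['p'],2),round(u),round(v),'z-known',None if z is None else atz(c,u,v,z).round(3),'depth',atd(c,u,v))
    save(c,n+'0.png',ms)
E
```

```text
pics
{'time_s': 0.0, 'qpos': array([-1.21561981e+00,  3.00497230e-01,  1.52158528e+00, -9.45120881e-06,
        1.32070555e+00, -6.65995124e-02]), 'joint_vel': array([ 0.00101199,  0.00076315,  0.00092479,  0.00079912, -0.00139019,
       -0.00086525]), 'tau': array([-1.38529034e-03, -5.31809950e+01, -3.52738059e+01,  7.07951188e-02,
        2.44329509e-02, -9.33940737e-05]), 'ee_pos': array([ 0.22506205, -0.50155101,  0.20487023]), 'eef_rot': array([-3.14039929e+00, -7.04201790e-05,  4.21778335e-01]), 'force': array([-0.40198183,  0.00830573,  0.31021581]), 'moment': array([-0.02790364,  0.05519401, -0.04379093]), 'grip_width': 0.09396259938900285}
top pull_tab 0.95 269 262 z-known [0.497 0.018 0.127] depth [0.49650408 0.01687234 0.14800782]
top middle_hinge 0.26 212 174 z-known None depth [0.68714363 0.13646847 0.09710297]
top middle_hinge 0.18 264 296 z-known None depth [0.43046794 0.0279521  0.09021161]
top crank_axis 0.84 349 268 z-known [ 0.485 -0.147  0.09 ] depth [ 0.4844933  -0.14302547  0.11860298]
top knob_mid 0.68 370 278 z-known [ 0.463 -0.18   0.142] depth [ 0.46324779 
[... 1053 characters left out ...]
-0.15286259  0.1002295 ]
side knob_mid 0.89 203 263 z-known [ 0.468 -0.178  0.142] depth [ 0.46954012 -0.18579635  0.14753381]
side rim 0.55 193 222 z-known [0.427 0.038 0.09 ] depth [0.42618995 0.043268   0.08698326]
side platform_top 0.6 216 237 z-known None depth [ 0.47754638 -0.04451833  0.10227681]
side platform_top 0.39 249 397 z-known None depth [ 0.52607175 -0.32177833  0.01826619]
side far_hinge 0.83 335 220 z-known [ 0.705 -0.017  0.103] depth [ 0.70646939 -0.00796935  0.09778198]
side toy_blank 0.73 249 392 z-known [ 0.525 -0.3    0.   ] depth [ 0.52629653 -0.31349181  0.01771431]
side lift_box 0.66 271 265 z-known [ 0.577 -0.003  0.   ] depth [ 0.57235778 -0.12209998  0.08802211]
```

View pics/top0.png

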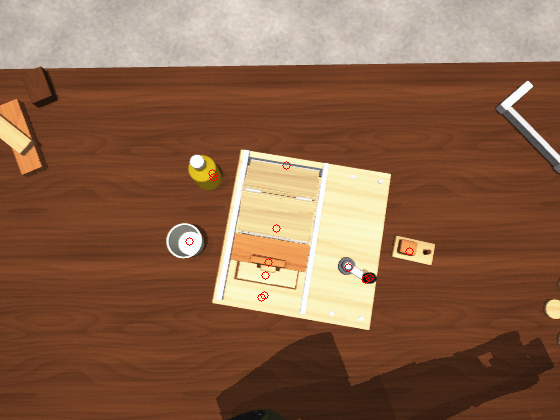

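View pics/side0.png

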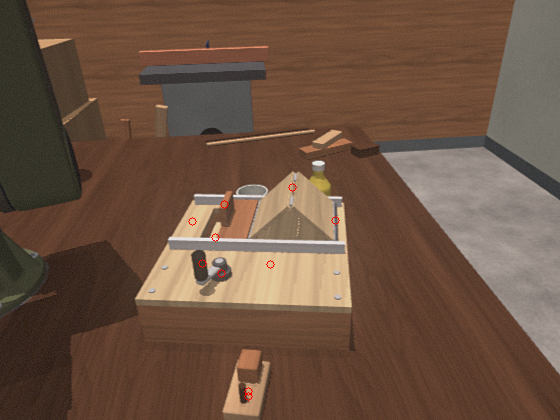

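The networks' hits agree with the pictures: tab at (269,262) in the top view, crank at (349,268) with the grip at (369,278), and a half-raised tent. I'll fit the box pose next.

Run:
```python
from h import *
from scipy.optimize import least_squares
L=[];cs=[]
kn={'crank_axis':(-.06,-.16,.09),'rim':(-.145,0,.09),'far_hinge':(.125,0,.103),'lift_box':(0,0,0)}
obs=[]
for n in('top','side'):
    c=cam(n);cs.append(c)
    for k,P in kn.items():
        for r in cams.place_of(c,k)[:1]: obs.append((c,P,r['at'][0]*560,r['at'][1]*420,k))
def w(p,P): return np.array([p[0]+np.cos(p[2])*P[0]-np.sin(p[2])*P[1],p[1]+np.sin(p[2])*P[0]+np.cos(p[2])*P[1],P[2]])
def f(p): return np.concatenate([np.array(proj(c,w(p,P)))-[u,v] for c,P,u,v,k in obs])
s=least_squares(f,[.578,0,-.19],loss='soft_l1'); p=s.x; print(p, s.fun.round(1))
np.save('box.npy',p)
def inv(X): d=np.array(X[:2])-p[:2]; return np.cos(p[2])*d[0]+np.sin(p[2])*d[1],-np.sin(p[2])*d[0]+np.cos(p[2])*d[1],X[2]
# draw box outline
for c,n in zip(cs,('top','side')):
    im=cv2.cvtColor(c['image'],cv2.COLOR_RGB2BGR).copy()
    def poly(pts,col): cv2.polylines(im,[np.array([proj(c,w(p,q)) for q in pts]).round().astype(np.int32)],True,col,1)
    poly([(-.18,-.225,.09),(.15,-.225,.09),(.15,.1,.09),(-.18,.1,.09)],(0,0,255))
    poly([(-.18,y,.11) for y in(.08,.09)]+[(.15,y,.11) for y in(.09,.08)],(255,0,0))
    th=np.linspace(0,6.28,30); poly([(-.06+.045*np.cos(t),-.16+.045*np.sin(t),.164) for t in th],(0,255,0))
    cv2.imwrite(f'pics/fit_{n}.png',im[100:400,100:500].repeat(2,0).repeat(2,1))
# tab, knob: depth point cloud by height
c=cs[0]; vv,uu=np.mgrid[0:420,0:560]; D=c['depth']
X=np.stack([(uu-c['cx'])/c['fx']*D,(vv-c['cy'])/c['fy']*D,D],-1)@c['T'][:3,:3].T+c['T'][:3,3]
B=X.copy(); d=X[...,:2]-p[:2]; B[...,0]=np.cos(p[2])*d[...,0]+np.sin(p[2])*d[...,1]; B[...,1]=-np.sin(p[2])*d[...,0]+np.cos(p[2])*d[...,1]
m=(abs(B[...,1])<.04)&(B[...,0]<-.05)&(B[...,0]>-.17)&(D>0)
t=m&(B[...,2]>.14); print('tab',t.sum(),B[t].mean(0),B[t].min(0),B[t].max(0))
k=(abs(B[...,1]+.16)<.07)&(abs(B[...,0]+.06)<.07)&(B[...,2]>.14)&(D>0); print('knob',k.sum(),B[k].mean(0),B[k].min(0),B[k].max(0))
pl=(abs(B[...,1])<.06)&(B[...,0]<-.1)&(B[...,0]>-.12)&(D>0); print('plat',pl.sum(),np.median(B[pl],0))
dk=(abs(B[...,1])<.06)&(B[...,0]<-.135)&(B[...,0]>-.17)&(D>0); print('deck',dk.sum(),np.median(B[dk],0))
r=m|((abs(B[...,1])<.06)&(D>0)&(abs(B[...,0])<.125)); print('ridge z max',B[r][B[r][:,2].argmax()])
```

```text
[ 0.57588485  0.00272773 -0.18471414] [ 1.3 -0.3 -0.9  0.3 -0.6  2.5  2.2 -1.7  1.1 -0.5  2.6 -2.  -1.6  2.7
 -2.4  0.5]
tab 258 [-0.07907783  0.00194452  0.14704663] [-0.08597012 -0.03265743  0.14000073] [-0.07177884  0.03704307  0.15165965]
knob 115 [-0.07720154 -0.19724613  0.16020826] [-0.08716055 -0.20877424  0.14021796] [-0.06613558 -0.18829862  0.16711078]
plat 524 [-0.1100371  -0.00027216  0.05717308]
deck 1002 [-0.15254518 -0.0003779   0.08970676]
ridge z max [ 0.0566151  -0.05803323  0.17793387]
```

View pics/fit_top.png

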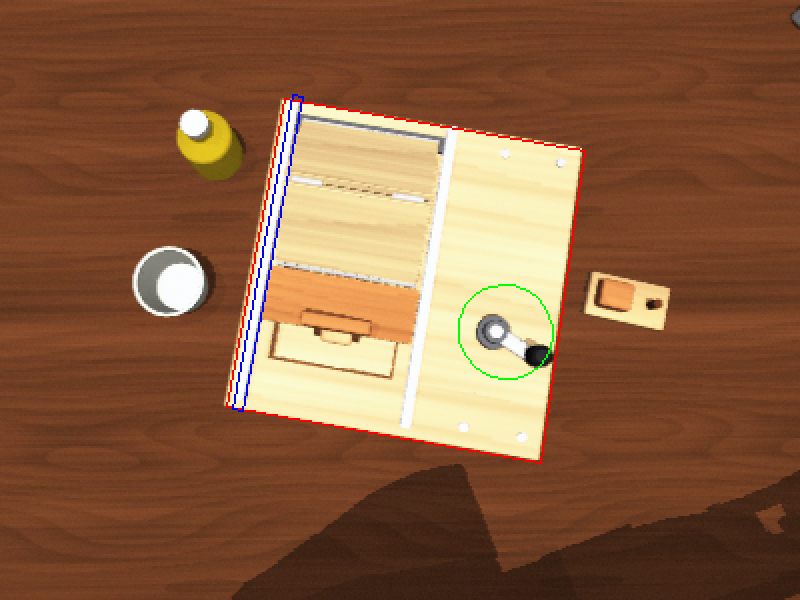

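View pics/fit_side.png

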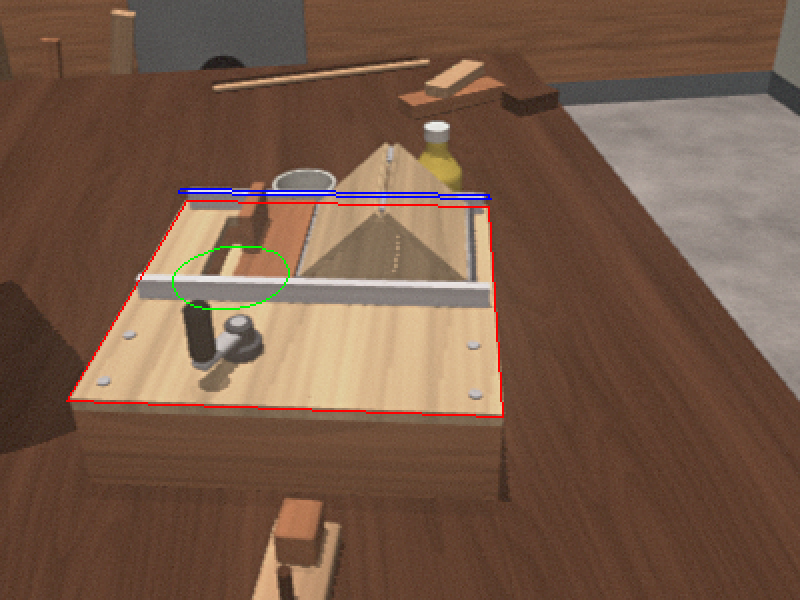

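The fitted outline lies on the box edges, and the tab, knob and deck heights match the given values. I'll close the gripper and go behind the tab.

Emit:
{"method": "servo_tool", "body": {"rows": [[0.016, 0.036, 0.005, 0, 0, -0.1, -1], [0.032, 0.072, 0.01, 0, 0, -0.2, -1], [0.048, 0.108, 0.01, 0, 0, -0.3, -1], [0.064, 0.144, 0.01, 0, 0, -0.4, -1], [0.08, 0.18, 0.01, 0, 0, -0.5, -1], [0.096, 0.216, 0.01, 0, 0, -0.607, -1], [0.112, 0.252, 0.01, 0, 0, -0.607, -1], [0.128, 0.288, 0.01, 0, 0, -0.607, -1]]}}

```text
time_s: 2.37
ee_pos: [0.3535, -0.212, 0.2157]
eef_rot: [3.141, -0.001, -0.186]
force: [1.9, -0.0, -0.3]
grip_width: 0.0444
```

Emit:
{"method": "servo_tool", "body": {"rows": [[0.016, 0.036, 0, 0, 0, 0, -1], [0.032, 0.072, 0, 0, 0, 0, -1], [0.048, 0.108, 0, 0, 0, 0, -1], [0.064, 0.144, 0, 0, 0, 0, -1], [0.08, 0.18, 0, 0, 0, 0, -1], [0.096, 0.216, -0.01, 0, 0, 0, -1], [0.108, 0.236, -0.03, 0, 0, 0, -1], [0.108, 0.236, -0.05, 0, 0, 0, -1]]}}

```text
time_s: 3.03
ee_pos: [0.463, 0.0274, 0.1653]
eef_rot: [-3.141, -0.002, -0.183]
force: [0.2, -0.3, -0.5]
grip_width: 0.0005
```

Run:
```python
from h import *
c=cam('side'); save(c,'s1.png'); print(ctrl.get_obs()['ee_pos'])
```

```text
[0.46044252 0.02587471 0.16123559]
```

View pics/s1.png

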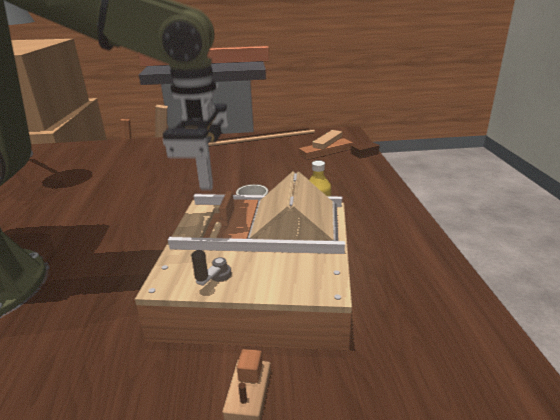

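The fingertip is at pixel (205,187), on the near side of the tab and in line with it. I'll descend and start the push.

Emit:
{"method": "servo_tool", "body": {"rows": [[0, -0.001, -0.02, 0, 0, 0, -1], [0, -0.001, -0.039, 0, 0, 0, -1], [0, -0.001, -0.039, 0, 0, 0, -1], [0.01, -0.003, -0.039, 0, 0, 0, -1], [0.02, -0.005, -0.039, 0, 0, 0, -1], [0.03, -0.007, -0.039, 0, 0, 0, -1], [0.04, -0.0085, -0.039, 0, 0, 0, -1], [0.05, -0.01, -0.039, 0, 0, 0, -1]]}}

```text
time_s: 3.75
ee_pos: [0.511, 0.0152, 0.1238]
eef_rot: [3.141, 0.004, -0.184]
force: [-2.3, -1.0, -0.3]
grip_width: 0.0003
```

Emit:
{"method": "servo_tool", "body": {"rows": [[0.011, -0.002, -0.001, 0, 0, 0, -1], [0.022, -0.004, -0.001, 0, 0, 0, -1], [0.033, -0.006, -0.001, 0, 0, 0, -1], [0.045, -0.008, -0.001, 0, 0, 0, -1], [0.057, -0.01, -0.001, 0, 0, 0, -1], [0.069, -0.0125, -0.001, 0, 0, 0, -1], [0.081, -0.015, -0.001, 0, 0, 0, -1], [0.09, -0.017, -0.001, 0, 0, 0, -1]]}}

```text
time_s: 4.42
ee_pos: [0.6019, -0.0025, 0.1246]
eef_rot: [3.141, 0.003, -0.185]
force: [-0.4, 0.8, 0.1]
grip_width: 0.0005
```

Emit:
{"method": "servo_tool", "body": {"rows": [[0.004, -0.001, -0.001, 0, 0, 0, -1], [0.008, -0.0015, -0.001, 0, 0, 0, -1], [0.011, -0.002, -0.001, 0, 0, 0, -1], [0.014, -0.0025, -0.001, 0, 0, 0, -1], [0.016, -0.003, -0.001, 0, 0, 0, -1], [0.018, -0.0035, -0.001, 0, 0, 0, -1], [0.018, -0.0035, -0.001, 0, 0, 0, -1], [0.018, -0.0035, -0.001, 0, 0, 0, -1]]}}

```text
time_s: 5.08
ee_pos: [0.6197, -0.0059, 0.1237]
eef_rot: [3.141, 0.003, -0.185]
force: [-3.5, 0.8, 2.2]
grip_width: 0.0005
```

Run:
```python
from h import *
c=cam('side'); save(c,'s2.png'); o=ctrl.get_obs();print(o['ee_pos'],o['force'])
```

```text
[ 0.61973451 -0.00588568  0.12371019] [-2.16315173  0.30769201  1.93269828]
```

View pics/s2.png

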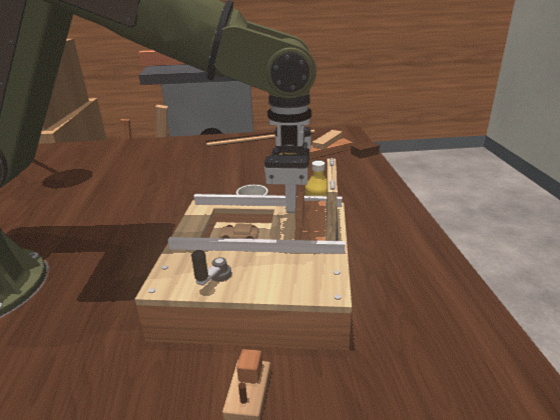

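The leaves stand nearly upright at pixel (332,190). I'll push gently until the force shows the stop.

Emit:
{"method": "servo_tool", "body": {"rows": [[0.001, -0.0002, 0, 0, 0, 0, -1], [0.002, -0.0004, 0, 0, 0, 0, -1], [0.003, -0.0006, 0, 0, 0, 0, -1], [0.0035, -0.0007, 0, 0, 0, 0, -1], [0.004, -0.0008, 0, 0, 0, 0, -1], [0.004, -0.0008, 0, 0, 0, 0, -1], [0.004, -0.0008, 0, 0, 0, 0, -1], [0.004, -0.0008, 0, 0, 0, 0, -1]]}}

```text
time_s: 5.8
ee_pos: [0.6205, -0.006, 0.1235]
eef_rot: [3.14, 0.012, -0.184]
force: [-30.3, 3.2, 14.3]
grip_width: 0.0005
```

The 30 N reading shows the stop, and the tab position matches the fully folded +62 mm. I'll back off and head for the crank.

Emit:
{"method": "servo_tool", "body": {"rows": [[-0.012, 0.002, 0, 0, 0, 0, -1], [-0.025, 0.004, 0.01, 0, 0, 0, -1], [-0.03, 0.004, 0.045, 0, 0, 0, -1], [-0.03, 0.004, 0.085, 0, 0, 0, -0.5], [-0.055, -0.025, 0.1, 0, 0, 0, 0.3], [-0.08, -0.055, 0.1, 0, 0, 0, 0.3], [-0.105, -0.085, 0.1, 0, 0, 0, 0.3], [-0.13, -0.115, 0.1, 0, 0, 0, 0.3]]}}

```text
time_s: 6.47
ee_pos: [0.4894, -0.122, 0.2238]
eef_rot: [3.14, 0.01, -0.184]
force: [1.4, -0.6, 0.9]
grip_width: 0.0307
```

Run:
```python
from h import *
o=ctrl.get_obs();print(o['ee_pos'],o['force'],o['qpos'])
for n,z in(('side',.142),('wrist',.142)):
    c=cam(n)
    ms=[]
    for k,zz in (('knob_mid',.142),('crank_axis',.09)):
        for r in cams.place_of(c,k)[:1]:
            u,v=r['at'][0]*560,r['at'][1]*420; ms.append((u,v)); print(n,k,r['p'],u,v,atz(c,u,v,zz).round(4))
    save(c,n+'3.png',ms)
```

```text
[ 0.48941253 -0.12196557  0.22377801] [ 1.37881308 -0.56252678  0.85047247] [-0.31520065  0.18959987  1.61485058 -0.00316573  1.34714257  1.43982562]
side knob_mid 0.71 220.192 274.008 [ 0.4953 -0.2077  0.142 ]
side crank_axis 0.86 219.688 276.99 [ 0.4871 -0.1472  0.09  ]
wrist knob_mid 0.7 348.376 230.41199999999998 [ 0.4633 -0.1805  0.142 ]
wrist crank_axis 0.83 294.112 198.618 [ 0.4886 -0.1379  0.09  ]
```

View pics/side3.png

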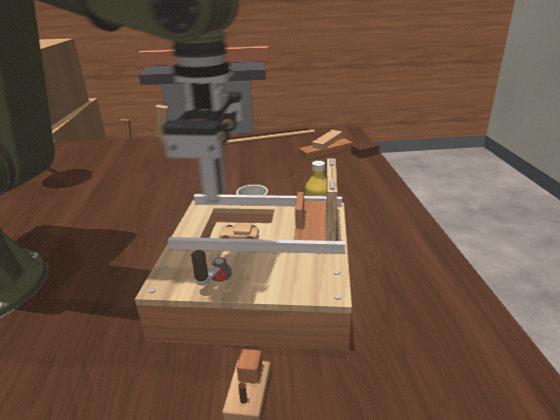

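View pics/wrist3.png

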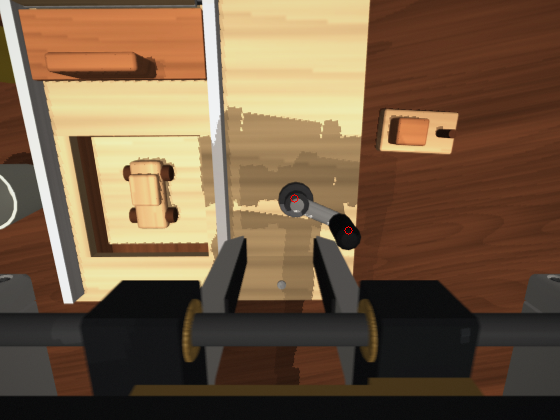

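The leaves stand upright together at (332,195) in the side view. The wrist view shows the grip at (348,230), about (0.4625,-0.180), which agrees with the overhead measurement. I'll go over it and down.

Emit:
{"method": "servo_tool", "body": {"rows": [[-0.013, -0.029, 0, 0, 0, 0, 0.3], [-0.027, -0.058, 0, 0, 0, 0, 0.3], [-0.027, -0.058, -0.01, 0, 0, 0, 0.3], [-0.027, -0.058, -0.03, 0, 0, 0, 0.3], [-0.027, -0.058, -0.055, 0, 0, 0, 0.3], [-0.027, -0.058, -0.075, 0, 0, 0, 0.3], [-0.027, -0.058, -0.093, 0, 0, 0, 0.3], [-0.027, -0.058, -0.093, 0, 0, 0, 0.3]]}}

```text
time_s: 7.43
ee_pos: [0.4633, -0.1769, 0.127]
eef_rot: [-3.142, 0.017, -0.182]
force: [-0.8, 0.0, -1.0]
grip_width: 0.0608
```

```bash
python3 - <<'E'
from h import *
o=ctrl.get_obs();print(o['ee_pos'],o['force'],o['eef_rot'],o['grip_width'])
for n in('side','wrist'):
    c=cam(n); save(c,n+'4.png')
E
python3 -c "
import cv2,numpy as np
a=cv2.imread('pics/side4.png')[180:340,120:320];b=cv2.imread('pics/wrist4.png')
a=cv2.resize(a,None,fx=2,fy=2);b=cv2.resize(b,(400,300));c=np.zeros((320,800,3),np.uint8);c[:,:400]=a;c[:300,400:]=b;cv2.imwrite('pics/c4.png',c)"
```

```text
[ 0.46334542 -0.17687456  0.12698453] [-0.76822613  0.0356471  -1.01627788] [-3.14152395  0.01657998 -0.18218906] 0.060832679729011706
```

View pics/c4.png

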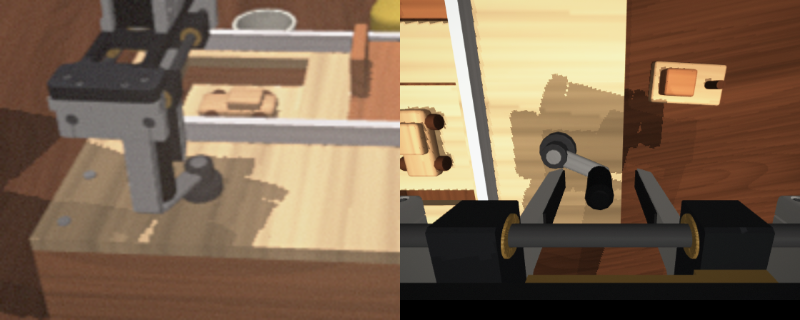

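The grip stands between the open fingers. I'll close on it.

Emit:
{"method": "servo_tool", "body": {"newtons": 15, "rows": [[0, -0.002, 0.002, 0, 0, 0, -1], [0, -0.002, 0.002, 0, 0, 0, -1], [0, -0.002, 0.002, 0, 0, 0, -1], [0, -0.002, 0.002, 0, 0, 0, -1], [0, -0.002, 0.002, 0, 0, 0, -1], [0, -0.002, 0.002, 0, 0, 0, -1], [0, -0.002, 0.002, 0, 0, 0, -1], [0, -0.002, 0.002, 0, 0, 0, -1]]}}

```text
time_s: 8.2
ee_pos: [0.465, -0.1792, 0.1327]
eef_rot: [-3.142, 0.011, -0.182]
force: [1.6, 5.1, 1.5]
grip_width: 0.0212
```

```bash
cat > circ.py <<'E'
import sys
from h import *
C=np.array([float(sys.argv[1]),float(sys.argv[2])]); a0,step,n=map(float,sys.argv[3:6]); r=.045
o=ctrl.get_obs(); print(o['ee_pos'],o['force'])
d=o['ee_pos'][:2]-C; print('r',np.hypot(*d),'ang',np.degrees(np.arctan2(d[1],d[0])))
rows=[]
for i in range(1,9):
    a=np.radians(a0-step*min(i,n)); t=C+r*np.array([np.cos(a),np.sin(a)])-o['ee_pos'][:2]
    rows.append([round(t[0],4),round(t[1],4),round(.131-o['ee_pos'][2],3),0,0,0,-1])
print(rows)
E
python3 circ.py .4875 -.144 -122.6 15 8
```

```text
[ 0.46498867 -0.17921381  0.1327331 ] [1.61500452 5.13475058 1.46265454]
r 0.0417944030525928 ang -122.58979331293544
[[np.float64(-0.0107), np.float64(0.0049), np.float64(-0.002), 0, 0, 0, -1], [np.float64(-0.0174), np.float64(0.0145), np.float64(-0.002), 0, 0, 0, -1], [np.float64(-0.0214), np.float64(0.0256), np.float64(-0.002), 0, 0, 0, -1], [np.float64(-0.0224), np.float64(0.0373), np.float64(-0.002), 0, 0, 0, -1], [np.float64(-0.0204), np.float64(0.0488), np.float64(-0.002), 0, 0, 0, -1], [np.float64(-0.0154), np.float64(0.0595), np.float64(-0.002), 0, 0, 0, -1], [np.float64(-0.0078), np.float64(0.0684), np.float64(-0.002), 0, 0, 0, -1], [np.float64(0.0018), np.float64(0.0752), np.float64(-0.002), 0, 0, 0, -1]]
```

Emit:
{"method": "servo_tool", "body": {"rows": [[-0.0105, 0.005, -0.002, 0, 0, 0, -1], [-0.0175, 0.0145, -0.002, 0, 0, 0, -1], [-0.0215, 0.0255, -0.002, 0, 0, 0, -1], [-0.0225, 0.0375, -0.002, 0, 0, 0, -1], [-0.0205, 0.049, -0.002, 0, 0, 0, -1], [-0.0155, 0.0595, -0.002, 0, 0, 0, -1], [-0.008, 0.0685, -0.002, 0, 0, 0, -1], [0.002, 0.075, -0.002, 0, 0, 0, -1]]}}

```text
time_s: 8.87
ee_pos: [0.4655, -0.1023, 0.1312]
eef_rot: [-3.14, 0.016, -0.182]
force: [-12.8, 13.9, 14.2]
grip_width: 0.0218
```

```bash
sed -i 's/round(\(t\[.\]\),4)/float(round(\1,4))/g; s/round(.131-o/float(round(.131-o/; s/\[2\],3)/[2],3))/' circ.py; python3 circ.py .4875 -.144 -242.6 15 8
```

```text
[ 0.46552192 -0.10231375  0.13119161] [-12.8326703   13.86165284  14.20517291]
r 0.04712514629005726 ang 117.79937174833435
[[0.0123, 0.0023, -0.0, 0, 0, 0, -1], [0.024, 0.0033, -0.0, 0, 0, 0, -1], [0.0356, 0.0012, -0.0, 0, 0, 0, -1], [0.0462, -0.0038, -0.0, 0, 0, 0, -1], [0.0552, -0.0113, -0.0, 0, 0, 0, -1], [0.0619, -0.021, -0.0, 0, 0, 0, -1], [0.0659, -0.032, -0.0, 0, 0, 0, -1], [0.0669, -0.0437, -0.0, 0, 0, 0, -1]]
```

```bash
sed -i 's/(.131-o/(.133-o/' circ.py; python3 circ.py .4878 -.1408 -240 18 8
```

```text
[ 0.46552192 -0.10231375  0.13119161] [-12.8326703   13.86165284  14.20517291]
r 0.04446913838966551 ang 120.06475716339322
[[0.0129, 0.0055, 0.002, 0, 0, 0, -1], [0.027, 0.0063, 0.002, 0, 0, 0, -1], [0.0406, 0.0026, 0.002, 0, 0, 0, -1], [0.0524, -0.005, 0.002, 0, 0, 0, -1], [0.0612, -0.016, 0.002, 0, 0, 0, -1], [0.0663, -0.0291, 0.002, 0, 0, 0, -1], [0.067, -0.0432, 0.002, 0, 0, 0, -1], [0.0634, -0.0568, 0.002, 0, 0, 0, -1]]
```

Emit:
{"method": "servo_tool", "body": {"rows": [[0.013, 0.0055, 0.002, 0, 0, 0, -1], [0.027, 0.0065, 0.002, 0, 0, 0, -1], [0.0405, 0.0025, 0.002, 0, 0, 0, -1], [0.0525, -0.005, 0.002, 0, 0, 0, -1], [0.061, -0.016, 0.002, 0, 0, 0, -1], [0.0665, -0.029, 0.002, 0, 0, 0, -1], [0.067, -0.043, 0.002, 0, 0, 0, -1], [0.0635, -0.057, 0.002, 0, 0, 0, -1]]}}

```text
time_s: 9.53
ee_pos: [0.5297, -0.1594, 0.1324]
eef_rot: [-3.139, 0.015, -0.182]
force: [-0.7, 3.8, -6.8]
grip_width: 0.0213
```

```bash
python3 circ.py .4878 -.1408 -384 15 8
```

```text
[ 0.52970169 -0.15937946  0.13243403] [-0.68966681  3.78817039 -6.8096591 ]
r 0.045836098386253896 ang -23.912783219001525
[[-0.0069, -0.0097, 0.001, 0, 0, 0, -1], [-0.0155, -0.0178, 0.001, 0, 0, 0, -1], [-0.0258, -0.0234, 0.001, 0, 0, 0, -1], [-0.0372, -0.0262, 0.001, 0, 0, 0, -1], [-0.0489, -0.0259, 0.001, 0, 0, 0, -1], [-0.0602, -0.0225, 0.001, 0, 0, 0, -1], [-0.0702, -0.0164, 0.001, 0, 0, 0, -1], [-0.0783, -0.0079, 0.001, 0, 0, 0, -1]]
```

Emit:
{"method": "servo_tool", "body": {"rows": [[-0.007, -0.0095, 0.001, 0, 0, 0, -1], [-0.0155, -0.018, 0.001, 0, 0, 0, -1], [-0.026, -0.0235, 0.001, 0, 0, 0, -1], [-0.037, -0.026, 0.001, 0, 0, 0, -1], [-0.049, -0.026, 0.001, 0, 0, 0, -1], [-0.06, -0.0225, 0.001, 0, 0, 0, -1], [-0.07, -0.0165, 0.001, 0, 0, 0, -1], [-0.0785, -0.008, 0.001, 0, 0, 0, -1]]}}

```text
time_s: 10.2
ee_pos: [0.4504, -0.1661, 0.1329]
eef_rot: [-3.137, 0.014, -0.182]
force: [15.4, 7.5, -16.8]
grip_width: 0.0215
```

```bash
python3 circ.py .4878 -.1408 -504 12 6
cat > plat.py <<'E'
from h import *
p=np.load('box.npy')
for n in('top','side','wrist'):
    c=cam(n); save(c,'pl_%s.png'%n)
    vv,uu=np.mgrid[0:420,0:560]; D=c['depth']
    X=np.stack([(uu-c['cx'])/c['fx']*D,(vv-c['cy'])/c['fy']*D,D],-1)@c['T'][:3,:3].T+c['T'][:3,3]
    d=X[...,:2]-p[:2]; bx=np.cos(p[2])*d[...,0]+np.sin(p[2])*d[...,1]; by=-np.sin(p[2])*d[...,0]+np.cos(p[2])*d[...,1]; z=X[...,2]
    ok=D>0
    for nm,(x0,x1,y0,y1) in {'near':(-.118,-.106,-.05,.05),'left':(-.1,-.02,.04,.055),'right':(-.1,-.02,-.055,-.04),'deckN':(-.16,-.135,-.05,.05),'deckF':(.012,.03,-.05,.05)}.items():
        m=ok&(bx>x0)&(bx<x1)&(by>y0)&(by<y1)&(z<.105)&(z>.03)
        if m.sum()>20: print(n,nm,m.sum(),'z med %.4f mean %.4f'%(np.median(z[m]),z[m].mean()))
E
python3 plat.py
```

```text
[ 0.45043318 -0.16613607  0.13285757] [ 15.42685236   7.47798051 -16.75504793]
r 0.04514638093817863 ang -145.8612990559649
[[-0.0037, 0.007, 0.0, 0, 0, 0, -1], [-0.0066, 0.016, 0.0, 0, 0, 0, -1], [-0.0076, 0.0253, 0.0, 0, 0, 0, -1], [-0.0066, 0.0347, 0.0, 0, 0, 0, -1], [-0.0037, 0.0436, 0.0, 0, 0, 0, -1], [0.001, 0.0518, 0.0, 0, 0, 0, -1], [0.001, 0.0518, 0.0, 0, 0, 0, -1], [0.001, 0.0518, 0.0, 0, 0, 0, -1]]
top near 279 z med 0.0823 mean 0.0823
top left 271 z med 0.0824 mean 0.0825
top right 271 z med 0.0827 mean 0.0827
top deckN 597 z med 0.0897 mean 0.0896
top deckF 399 z med 0.0897 mean 0.0896
side near 127 z med 0.0814 mean 0.0814
side left 21 z med 0.0815 mean 0.0814
side deckN 59 z med 0.0883 mean 0.0882
side deckF 238 z med 0.0884 mean 0.0884
wrist near 1483 z med 0.0830 mean 0.0831
wrist right 2065 z med 0.0831 mean 0.0831
wrist deckN 2077 z med 0.0901 mean 0.0901
wrist deckF 2118 z med 0.0901 mean 0.0901
```

```bash
python3 circ.py .4885 -.1405 -506 15.5 6
```

```text
[ 0.45029502 -0.16578786  0.13290836] [  9.1692504    7.39548125 -15.48585747]
r 0.045815899534495726 ang -146.49944168011007
[[-0.0045, 0.011, 0.0, 0, 0, 0, -1], [-0.0067, 0.0229, 0.0, 0, 0, 0, -1], [-0.0057, 0.035, 0.0, 0, 0, 0, -1], [-0.0015, 0.0464, 0.0, 0, 0, 0, -1], [0.0056, 0.0563, 0.0, 0, 0, 0, -1], [0.015, 0.0639, 0.0, 0, 0, 0, -1], [0.015, 0.0639, 0.0, 0, 0, 0, -1], [0.015, 0.0639, 0.0, 0, 0, 0, -1]]
```

Emit:
{"method": "servo_tool", "body": {"rows": [[-0.0045, 0.011, 0, 0, 0, 0, -1], [-0.0065, 0.023, 0, 0, 0, 0, -1], [-0.0055, 0.035, 0, 0, 0, 0, -1], [-0.0015, 0.0465, 0, 0, 0, 0, -1], [0.0055, 0.0565, 0, 0, 0, 0, -1], [0.015, 0.064, 0, 0, 0, 0, -1], [0.015, 0.064, 0, 0, 0, 0, -1], [0.015, 0.064, 0, 0, 0, 0, -1]]}}

```text
time_s: 11.02
ee_pos: [0.4647, -0.1005, 0.133]
eef_rot: [-3.135, 0.017, -0.18]
force: [-3.5, 9.7, -1.1]
grip_width: 0.0216
```

```bash
python3 plat.py;python3 circ.py .4885 -.1405 -599 3 4
```

```text
top near 243 z med 0.0886 mean 0.0886
top left 276 z med 0.0889 mean 0.0888
top right 61 z med 0.0894 mean 0.0893
top deckN 596 z med 0.0895 mean 0.0896
top deckF 398 z med 0.0897 mean 0.0897
side near 75 z med 0.0877 mean 0.0876
side right 59 z med 0.0879 mean 0.0880
side deckN 110 z med 0.0884 mean 0.0884
side deckF 236 z med 0.0885 mean 0.0885
wrist near 1777 z med 0.0894 mean 0.0894
wrist left 2107 z med 0.0894 mean 0.0894
wrist right 2158 z med 0.0894 mean 0.0894
wrist deckN 2115 z med 0.0901 mean 0.0901
wrist deckF 4407 z med 0.0902 mean 0.0901
[ 0.46438407 -0.10067169  0.13298448] [-4.02476052 10.36565401 -1.1011736 ]
r 0.046560416629317536 ang 121.19478041941434
[[0.003, -0.0001, 0.0, 0, 0, 0, -1], [0.0051, 0.001, 0.0, 0, 0, 0, -1], [0.0073, 0.0019, 0.0, 0, 0, 0, -1], [0.0095, 0.0027, 0.0, 0, 0, 0, -1], [0.0095, 0.0027, 0.0, 0, 0, 0, -1], [0.0095, 0.0027, 0.0, 0, 0, 0, -1], [0.0095, 0.0027, 0.0, 0, 0, 0, -1], [0.0095, 0.0027, 0.0, 0, 0, 0, -1]]
```

Emit:
{"method": "servo_tool", "body": {"rows": [[0.002, 0.001, 0, 0, 0, 0, -1], [0.004, 0.0018, 0, 0, 0, 0, -1], [0.006, 0.0025, 0, 0, 0, 0, -1], [0.0082, 0.0033, 0, 0, 0, 0, -1], [0.0082, 0.0033, 0, 0, 0, 0, -1], [0.0082, 0.0033, 0, 0, 0, 0, -1], [0.0082, 0.0033, 0, 0, 0, 0, -1], [0.0082, 0.0033, 0, 0, 0, 0, -1]]}}

```text
time_s: 11.83
ee_pos: [0.4724, -0.0968, 0.133]
eef_rot: [-3.134, 0.017, -0.181]
force: [-0.8, 5.5, -3.8]
grip_width: 0.0213
```

```bash
python3 plat.py;python3 circ.py .4885 -.1405 -599 3 4|head -2
```

```text
top near 249 z med 0.0898 mean 0.0898
top left 275 z med 0.0897 mean 0.0897
top right 32 z med 0.0895 mean 0.0900
top deckN 599 z med 0.0895 mean 0.0895
top deckF 396 z med 0.0897 mean 0.0897
side left 23 z med 0.0887 mean 0.0887
side right 68 z med 0.0885 mean 0.0885
side deckN 204 z med 0.0883 mean 0.0884
side deckF 231 z med 0.0883 mean 0.0884
wrist near 1753 z med 0.0902 mean 0.0902
wrist left 2048 z med 0.0902 mean 0.0902
wrist right 2111 z med 0.0902 mean 0.0902
wrist deckN 1627 z med 0.0901 mean 0.0901
wrist deckF 4250 z med 0.0902 mean 0.0902
[ 0.47243108 -0.09681892  0.13302437] [-1.73443376  5.490559   -3.47484761]
r 0.046542957924113226 ang 110.19701061717102
```

All three cameras put the platform flush with the deck to about 0.2 mm. I'll open and lift straight up.

Emit:
{"method": "servo_tool", "body": {"rows": [[0, 0, 0, 0, 0, 0, 0], [0, 0, 0, 0, 0, 0, 0], [0, 0, 0, 0, 0, 0, 0], [0, 0, 0, 0, 0, 0, 0], [0, 0, 0, 0, 0, 0, 0], [0, 0, 0.01, 0, 0, 0, 0], [0, 0, 0.03, 0, 0, 0, 0], [0, 0, 0.06, 0, 0, 0, 0]]}}

```text
time_s: 12.65
ee_pos: [0.4715, -0.0966, 0.1928]
eef_rot: [-3.134, 0.021, -0.181]
force: [0.3, 0.4, 0.6]
grip_width: 0.0471
```

Emit:
{"method": "servo_tool", "body": {"rows": [[0, 0, 0.03, 0, 0, 0, 0], [0, 0, 0.06, 0, 0, 0, 0], [-0.02, -0.02, 0.08, 0, 0, 0, 0], [-0.04, -0.05, 0.08, 0, 0, 0, 0], [-0.06, -0.08, 0.08, 0, 0, 0, 0], [-0.08, -0.11, 0.08, 0, 0, 0, 0], [-0.1, -0.14, 0.08, 0, 0, 0, 0], [-0.1, -0.14, 0.08, 0, 0, 0, 0]]}}

```text
time_s: 13.32
ee_pos: [0.3689, -0.2402, 0.2737]
eef_rot: [-3.135, 0.02, -0.185]
force: [0.5, 1.8, 0.1]
grip_width: 0.047
```

```bash
python3 plat.py; python3 -c "
import cv2,numpy as np
a=cv2.imread('pics/pl_top.png');b=cv2.imread('pics/pl_side.png')
a=cv2.resize(a[100:400,130:430],(400,400));b=cv2.resize(b[100:420,100:420],(400,400));cv2.imwrite('pics/c9.png',np.hstack([a,b]))"
```

```text
top near 279 z med 0.0897 mean 0.0896
top left 273 z med 0.0894 mean 0.0894
top right 275 z med 0.0897 mean 0.0897
top deckN 596 z med 0.0894 mean 0.0894
top deckF 398 z med 0.0897 mean 0.0896
side near 58 z med 0.0884 mean 0.0885
side left 24 z med 0.0886 mean 0.0886
side right 72 z med 0.0887 mean 0.0886
side deckN 314 z med 0.0884 mean 0.0884
side deckF 237 z med 0.0884 mean 0.0884
wrist near 858 z med 0.0902 mean 0.0902
wrist left 188 z med 0.0902 mean 0.0901
wrist right 998 z med 0.0902 mean 0.0902
wrist deckN 1704 z med 0.0901 mean 0.0901
wrist deckF 1324 z med 0.0902 mean 0.0902
```

View pics/c9.png

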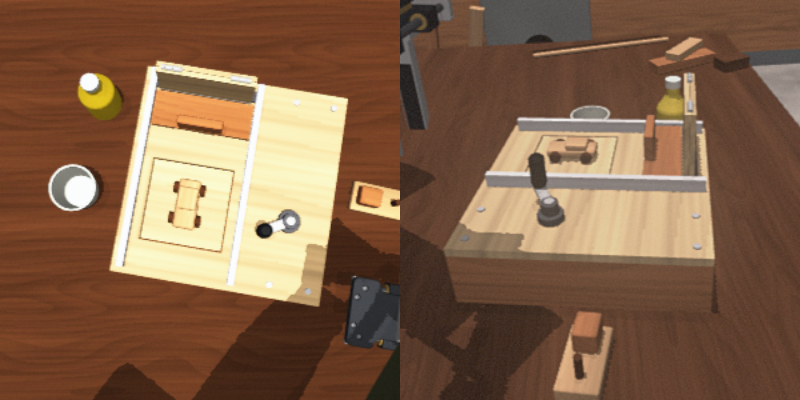

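The platform is flush, the leaves look upright, and the bystanders are where they were. I'll check the tab and leaf numbers before handing in.

Run:
```python
from h import *
p=np.load('box.npy')
for n in('top','side'):
    c=cam(n); vv,uu=np.mgrid[0:420,0:560]; D=c['depth']
    X=np.stack([(uu-c['cx'])/c['fx']*D,(vv-c['cy'])/c['fy']*D,D],-1)@c['T'][:3,:3].T+c['T'][:3,3]
    d=X[...,:2]-p[:2]; bx=np.cos(p[2])*d[...,0]+np.sin(p[2])*d[...,1]; by=-np.sin(p[2])*d[...,0]+np.cos(p[2])*d[...,1]; z=X[...,2]
    t=(D>0)&(abs(by)<.04)&(z>.135)&(z<.16)&(bx>.03)&(bx<.09); print(n,'tab',t.sum(),np.median(bx[t]),bx[t].min(),bx[t].max())
    for z0 in(.12,.14,.16,.18,.195):
        t=(D>0)&(abs(by)<.07)&(abs(z-z0)<.008)&(bx>.09)&(bx<.16); 
        if t.sum(): print(z0,t.sum(),np.percentile(bx[t],[5,50,95]).round(4))
    for k in('glue_bottle','pot','toy_blank'):
        r=cams.place_of(c,k)[:1]
        if r: print(k,atz(c,r[0]['at'][0]*560,r[0]['at'][1]*420,0).round(3))
```

```text
top tab 266 0.06099316473803179 0.054752994395719505 0.06964151987433163
0.12 125 [0.1128 0.1135 0.1143]
0.14 129 [0.1127 0.1135 0.1144]
0.16 149 [0.1128 0.1136 0.1143]
0.18 162 [0.1129 0.1136 0.1142]
0.195 417 [0.1131 0.1167 0.1284]
glue_bottle [0.708 0.161 0.   ]
pot [0.547 0.197 0.   ]
toy_blank [ 0.518 -0.299  0.   ]
side tab 171 0.06064573989090294 0.05275789578933226 0.06697166627636371
0.12 66 [0.112  0.1191 0.1262]
0.14 73 [0.1115 0.1186 0.127 ]
0.16 97 [0.1109 0.1178 0.1264]
0.18 79 [0.1124 0.1192 0.1261]
0.195 299 [0.1118 0.1191 0.1268]
toy_blank [ 0.529 -0.308  0.   ]
```

The near leaf face is vertical, at x 113.5 mm at every height. The tab reads 61–62 mm against the expected 62.

```bash
python3 -c "
from station import hand_in
print(hand_in())"
```

```text
the job is handed in; nothing more can be done
None
```

I folded the cover first by pushing the tab with the closed fingers to its stop, where the wrist force reached about 30 N. I then gripped the crank grip and wound it clockwise about 1.35 turns, let go and moved clear, and handed the job in soon after 13.3 s.

**Last checks:**
- **Cover:** The near leaf's face was vertical, at box x 113.5 mm at every height measured. The tab read 61 mm against the expected 62, within the calibration error.
- **Platform:** Its height matched the rim to about 0.3 mm in all three cameras after release.
- **Bystanders:** I never went near the glue bottle, pot or toy blank, and they look unmoved. The network's readings for them shifted by about 5–13 mm between looks, which I put down to noise. The side camera gave no final reading for the bottle or pot.

**Crank forces:** While winding, the force on the tool briefly reached about 24 N because my first estimate of the crank's centre was about 3 mm off. I corrected it partway through.

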